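# Hook the stock tray out of the wire rack and load the last carton

### The job

Pick up the pull hook, reach it into the open front of the wire rack, drop its tip into the grey tray behind the tray's near wall and drag the tray out through that open end until it is completely clear of the rack, never touching the tray with the gripper while any of it is still inside. Then stand the hook back upright on its black mat, and after that set the tall loose medicine carton upright on the floor of the tray, in the empty part in front of the flat cartons, without dropping it. Leave the other things on the table where they are.

Things in the scene. Friction and masses are not known exactly. Their poses are not given: they have to be found in the camera images.
- rack: Fixed dark wire rack, 250 mm along x, 220 mm along y, 140 mm tall, on four 8 mm corner legs; origin on the table under its centre. Wire roof at 132 to 140 mm, with two cartons up to 50 mm tall on it along the far end (+y). The -y end (y = -110 mm) is the open front; the other sides have a low wire 28 mm up. Its axes are within 0.15 rad of the world's, so the front looks to the robot's right.
- tray: Loose grey open tray, 0.3 to 0.55 kg, 170 mm along x, 150 mm along y, 36 mm tall, walls and floor 4 mm; origin under its centre. It starts under the rack, near wall (-y wall, inner face at y = -71 mm) about 35 to 70 mm behind the rack's front, turned up to 0.1 rad from the rack. Two flat cartons, 29 mm high, are fixed along its far wall (y = 32 to 70 mm); the rest is empty. It slides on the table.
- tray_floor (a point): Point of the tray on its centre line, 5 mm above the tray's underside; axes as the tray's.
- hook_grip (a point): Centre of the pull hook's grip, an upright wood block 70 mm long (x), 28 mm wide (y), 60 mm tall; 30 mm above its underside. x points along the shank to the tip. An 8 mm steel shank leaves the block level, its centre line 52 mm above the underside, runs to 150 mm ahead of this point and bends straight down to the tip. 0.25 kg, balanced near the grip; it stands by itself on block and tip.
- hook_tip (a point): Lowest point of the hook's 8 mm thick down-turned tip: 150 mm ahead (+x) of the grip's centre, 30 mm below it (level with the block's underside), 48 mm below the shank's centre line.
- mat: Thin black mat lying flat on the table, 240 mm along its x, 120 mm along its y, fixed, 1 mm thick (no step to feel); origin at its centre. The hook starts standing on it, shank along the mat's x (which points roughly to world +y), grip at the -x end.
- carton_mid (a point): Centre of the tall loose medicine carton (white with a red band), 110 mm long (x), 45 mm wide (y), 70 mm tall (z up), 0.1 to 0.2 kg; the centre is 35 mm above its underside. It stands alone on the table on the robot's right.
- flat_carton: Bystander: loose carton of the same make and footprint (110 x 45 mm) but only 30 mm tall; origin under its centre. It and the tall carton change places at random.
- side_carton: Bystander: loose carton 100 x 60 x 55 mm near the far edge; origin under its centre.
- pill_bottle: Bystander: jar, 60 mm across, 90 mm tall; origin under its centre.
- pen_cup: Bystander: steel cup, 76 mm across, 95 mm tall; origin under its centre.
- stapler: Bystander: stapler 130 mm long, 50 mm tall; origin under its centre.
There are look-alikes about, which are no part of the job. Leave any brown or yellow look-alike of the part that bears carton_mid alone.

How it is judged:
By the outcome, as a careful person would: the job done as asked, in the order asked, and still so for the second after the job is handed in, with the robot touching nothing.
It also fails if it takes over 72 s, if anything falls off the work surface, if the arm or the gripper's body presses on something with over 40 N, if the wrist force passes 120 N, or if a joint passes its speed limit or range.

### The arm

A 6-joint arm with a two-finger parallel gripper is mounted at the origin on the work surface. World frame = base frame: x ahead of the robot, y to its left, z up, the work surface at z = 0. Lengths are in m, angles in rad, forces in N, time in s.
With the tool pointing down it reaches from about 0.375 to 0.9 m from the base axis. Payload 3.1 kg.
Tool frame: the origin (TCP) lies at the centre of the arm's flange, where the gripper is bolted on; the fingertips stand 173 mm ahead of it and the grasp point (between the pads) lies 155 mm ahead of it; z points along the fingers, y is the line along which they close (so a half turn about z gives the same grasp; the last joint's range is limited). The gripper opens to 85 mm and grips with 20 to 120 N. Pads are 22 mm wide; open, the fingers measure 114 mm over their backs; the gripper's body (76 mm by 85 mm) begins 54 mm behind the grasp point. The pads swing forward as they close: fully open they stand 13 mm farther back than shut.
Start: joints at [-1.375, 0.527, 1.433, -0, 1.181, -0.178], TCP at [0.229, -0.582, 0.405] pointing down, gripper open.
Joint ranges: [-3.08, 3.08], [-0.75, 2.2], [0.22, 2.44], [-1.43, 4.57], [0, 2.65], [-2.85, 2.85]. Speed limits (rad/s): [2.79, 2.79, 3.14, 3.14, 3.14, 3.14].

### API

Orientations are given as a unit quaternion [x, y, z, w].
In Python, from station import * gives the robot as it stands.
- The arm moves only by the shell command python3 -m jog 'ROWS' [OPENING] [FORCE]. ROWS is a JSON object of lists of equal length, an entry for each row: "linear": the shift along the world's x, y, z in mm, a list of three; "turn": the turn about the world's z in units of 5 degrees (1.0 is 5 degrees). A call has 1 to 12 rows; each row shifts and turns the commanded pose from where the row before left it; what a row does not reach is not made up. A row lasts 1/8 s, in which the tool goes at most 62.5 mm and 10.7 degrees, less where a joint would pass 70% of its speed; a pose out of reach is approached as far as the arm can. A call is refused whole if a number of a shift passes 62.5 or a number of a turn 1, either way. A call with a gripper value outside its range is refused whole. OPENING is the opening, from 0 (shut) to 1 (fully open), set as the call begins (- or left out, the last holds). The fingers move at their own pace and stop on an object; FORCE is the grip in N (left out, the last holds). Time passes only in rows, so rows that do not move let the fingers close. It gives the time, the measured TCP pose, the force, the opening and the grip force at its end, in the units of the state.
- sense(): the state, without advancing time (a new reading comes with each control period).
- snapshot(name): name is "scene" or "side" or "wrist"; returns the picture (420x560x3 uint8, red, green, blue); there is no depth.
- get_calibration(name): a dict with "fx", "fy", "cx", "cy" (pixels), "world_to_cam" (4x4, takes a point from world to camera coordinates). Camera axes: x right, y down, z forward; pixel columns grow to the right and rows downward; lengths in m; the calibration is good to about 2 mm. The wrist camera is an equidistant fisheye: a pixel r from the principal point sees the ray r / f radians off the axis. A picture is of the moment at which its call begins: read the wrist's pose just before it. get_calibration takes no time and is no camera call; for the wrist camera it gives the pose at the moment of the call.
- sign_off(): hands the job in; it is judged then, once.
The state is a dict: "t": time; "q": joint angles; "qd": joint speeds; "tau": joint torques, N m; "tcp_pos": TCP position; "tool_rot": TCP orientation; "force": force on the tool from outside, world axes, zero at the start; "ft_torque": the same for the moment, N m; "finger_gap": opening from 0.0 (shut) to 1.0 (fully open); "gripper_force": force on a finger pad.
Only numpy, scipy, OpenCV 4.12 (cv2) and the standard library are available. Lean on these libraries where they do the work, as an engineer would, in place of code of your own. Each camera call takes 0.05 s, during which the arm holds its last target. There are 200 camera calls.

## Working session

There is one attempt and no reset: what is moved stays moved. The work goes in short steps, Python scripts to look and compute and a shell command to move; the robot and the scene stay as the last step left them, time stands still between calls to the robot, and variables do not carry over. Pictures are saved under pics/ and viewed, at most 10 in all, crops included, and the job is handed in when it is done.

```bash
mkdir -p pics; ls
python3 - <<'E'
from station import *
import cv2,numpy as np
s=sense();print({k:np.round(v,3).tolist() for k,v in s.items()})
for n in ["scene","side","wrist"]:
    c=get_calibration(n);print(n,{k:np.round(v,4).tolist() for k,v in c.items()})
    im=snapshot(n);cv2.imwrite(f"pics/{n}0.png",cv2.cvtColor(im,cv2.COLOR_RGB2BGR))
E
```

```text
pics
{'t': 0.0, 'q': [-1.375, 0.528, 1.434, 0.0, 1.181, -0.178], 'qd': [-0.001, 0.0, 0.001, 0.0, 0.001, -0.001], 'tau': [0.001, -44.235, -17.802, -0.0, 0.008, -0.0], 'tcp_pos': [0.229, -0.581, 0.404], 'tool_rot': [0.982, 0.186, -0.0, -0.001], 'force': [0.201, 0.824, -0.069], 'ft_torque': [-0.013, 0.02, -0.012], 'gripper_force': 0.0, 'finger_gap': 0.997}
scene {'fx': 444.2671, 'fy': 444.2671, 'cx': 277.2443, 'cy': 208.8852, 'world_to_cam': [[0.2783, 0.9603, 0.0175, -0.082], [0.662, -0.1786, -0.7279, -0.3315], [-0.6959, 0.2142, -0.6855, 1.6013], [0.0, 0.0, 0.0, 1.0]]}
side {'fx': 475.4581, 'fy': 475.4581, 'cx': 278.9006, 'cy': 218.9926, 'world_to_cam': [[-0.9976, -0.0694, 0.0059, 0.54], [-0.0572, 0.7691, -0.6366, 0.1152], [0.0396, -0.6354, -0.7712, 1.4952], [0.0, 0.0, 0.0, 1.0]]}
wrist {'fx': 325.1923, 'fy': 325.1923, 'cx': 279.6742, 'cy': 211.2186, 'world_to_cam': [[0.3663, -0.9305, -0.0022, -0.6236], [-0.8988, -0.3545, 0.2579, -0.0324], [-0.2407, -0.0925, -0.9662, 0.3793], [0.0, 0.0, 0.0, 1.0]]}
```

View pics/scene0.png

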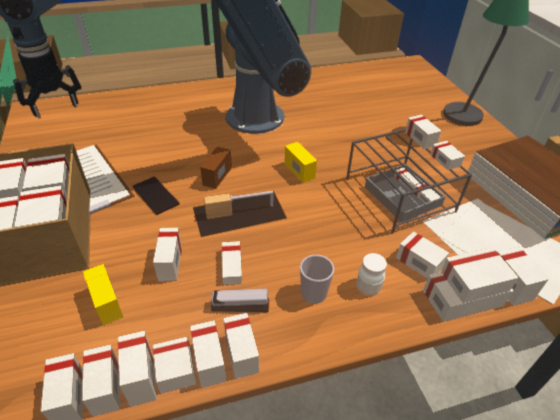

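View pics/side0.png

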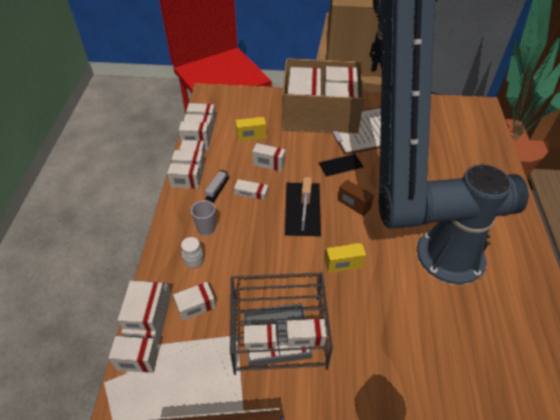

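Scene: rack around (410,180) with tray at (400,190), hook on its mat with grip at (219,206), tip at about (271,205). 
Candidates for the tall carton are white at scene (168,253) = side (268,156), the flat one at (231,262), row cartons (60–240,350–390), side carton (423,255), brown (216,167), and yellow (300,162) and (101,293). My choice is (168,253): it stands alone, white with a red band, and is taller than its neighbour. I'll check it in a close crop.

Run:
```python
import cv2,numpy as np
a=cv2.imread("pics/scene0.png");b=cv2.imread("pics/side0.png")
r=lambda im,x0,y0,w,h,W,H:cv2.resize(im[y0:y0+h,x0:x0+w],(W,H),interpolation=cv2.INTER_CUBIC)
cv2.imwrite("pics/crop1.png",np.vstack([np.hstack([r(a,140,170,160,120,400,300),r(a,340,120,160,120,400,300)]),np.hstack([r(b,220,140,160,120,400,300),r(b,210,260,160,120,400,300)])]))
```

```text
(no output)
```

View pics/crop1.png

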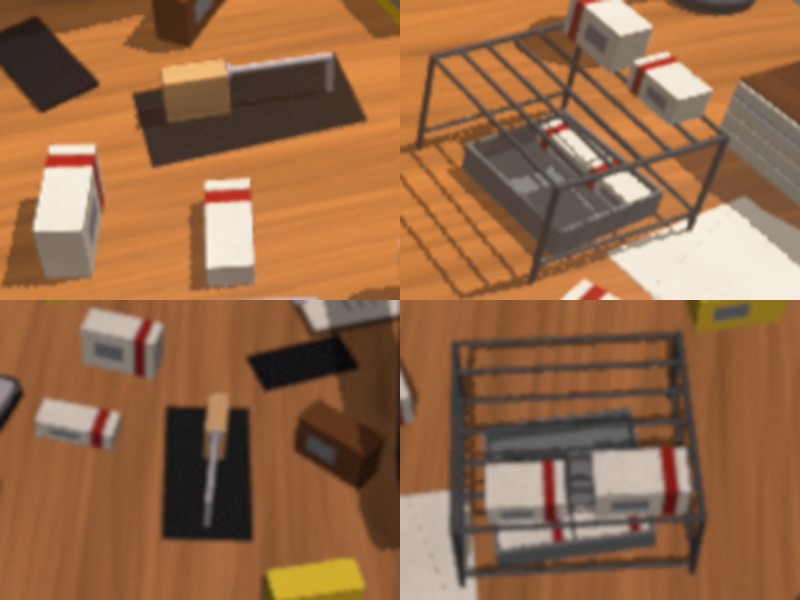

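```bash
cat > h.py <<'E'
from station import *
import cv2,numpy as np
from scipy.optimize import least_squares
def proj(c,P):
    P=np.atleast_2d(P);M=np.array(c["world_to_cam"]);q=P@M[:3,:3].T+M[:3,3]
    if c.get("fish"):
        r=np.hypot(q[:,0],q[:,1]);k=np.arctan2(r,q[:,2])/np.maximum(r,1e-9)
        return np.c_[c["fx"]*q[:,0]*k+c["cx"],c["fy"]*q[:,1]*k+c["cy"]]
    return np.c_[c["fx"]*q[:,0]/q[:,2]+c["cx"],c["fy"]*q[:,1]/q[:,2]+c["cy"]]
def place(p,L):
    L=np.array(L,float)/1000;c,s=np.cos(p[2]),np.sin(p[2])
    return np.c_[p[0]+c*L[:,0]-s*L[:,1],p[1]+s*L[:,0]+c*L[:,1],L[:,2]]
def fit(obs,p0,name=""):
    # obs: list of (cal, pixels, local mm with z above table)
    f=lambda p:np.concatenate([(proj(c,place(p,L))-np.array(px)).ravel() for c,px,L in obs])
    r=least_squares(f,p0,loss="soft_l1",f_scale=1.5)
    print(name,np.round(r.x,4),"res",np.round(f(r.x),1).tolist());return r.x
E
python3 - <<'E'
from h import *
S=get_calibration("scene");D=get_calibration("side")
o=lambda x,y,pts:[(x+a/2.5,y+b/2.5) for a,b in pts]
A=lambda p:o(140,170,p);B=lambda p:o(340,120,p);C=lambda p:o(220,140,p);E=lambda p:o(210,260,p)
fit([(S,A([(165,121),(229,113),(331,90)]),[(-35,-14,1),(35,-14,1),(150,0,1)]),
 (D,C([(229,95),(209,93),(206,226)]),[(-35,14,61),(-35,-14,61),(150,0,1)])],[.5,-.2,1.57],"hook")
fit([(S,A([(153,166),(366,120),(133,95)]),[(-120,-60,1),(120,-60,1),(-120,60,1)]),
 (D,C([(167,107),(247,107),(252,239),(163,237)]),[(-120,-60,1),(-120,60,1),(120,60,1),(120,-60,1)])],[.5,-.2,1.57],"mat")
fit([(S,A([(35,275),(90,275),(50,147),(97,147)]),[(55,-22.5,0),(55,22.5,0),(-55,-22.5,70),(-55,22.5,70)]),
 (D,C([(88,10),(163,20),(82,44),(152,76)]),[(55,-22.5,70),(-55,-22.5,70),(55,22.5,0),(-55,22.5,0)])],[.6,-.35,0],"tall")
fit([(S,B([(33,57),(158,188),(323,138),(18,145),(133,280),(292,225)]),[(-125,-110,140),(125,-110,140),(125,110,140),(-125,-110,0),(125,-110,0),(125,110,0)]),
 (D,E([(53,43),(281,33),(303,220),(55,225),(62,285),(295,270)]),[(125,-110,140),(-125,-110,140),(-125,110,140),(125,110,140),(125,110,0),(-125,110,0)])],[.55,.25,0],"rack")
fit([(S,B([(65,153),(148,222),(153,250),(259,190)]),[(-85,-75,36),(85,-75,36),(85,-75,0),(85,75,36)]),
 (D,E([(86,130),(232,110),(97,260),(255,245)]),[(85,-75,36),(-85,-75,36),(85,75,0),(-85,75,0)])],[.55,.25,0],"tray")
# yellow/brown obstacles: base centre rough
for n,c,u,v in [("yel",S,303,175),("brown",S,217,180),("yelD",D,345,262)]:
    print(n,least_squares(lambda p:(proj(c,[p[0],p[1],0.0])-[u,v]).ravel(),[.5,0]).x.round(3))
E
```

```text
hook [ 0.462  -0.2168  1.5143] res [0.9, 0.2, 0.7, -0.2, -0.6, -0.2, 0.3, -0.6, 0.2, -0.6, -0.5, -0.4]
mat [ 0.472  -0.1623  1.6141] res [-0.5, 0.4, 0.4, -0.5, -1.1, -0.9, -1.3, -0.7, 0.4, 0.1, 0.5, 0.9, -1.0, 0.8]
tall [ 0.6052 -0.3689 -0.2765] res [1.8, 1.1, -1.3, 1.3, -0.4, -1.1, -0.8, -1.0, 1.2, -1.8, -0.2, 1.3, -0.3, 6.7, -0.2, 1.2]
rack [0.5203 0.3063 0.1294] res [-2.3, -2.4, -0.5, -0.8, 3.6, -2.1, -2.3, 0.7, -1.6, 1.7, 0.1, 1.9, -1.0, -1.5, 0.3, -1.9, 2.3, -0.2, -2.2, 3.5, -1.1, 1.8, 0.5, 2.5]
tray [0.524  0.3126 0.1947] res [-0.7, -5.0, 3.0, 3.2, -1.8, 1.4, 0.8, -0.3, -0.5, -2.5, 1.2, -1.0, 0.2, 2.2, 0.2, 0.7]
yel [0.361 0.063]
brown [ 0.316 -0.195]
yelD [0.332 0.049]
```

View pics/wrist0.png

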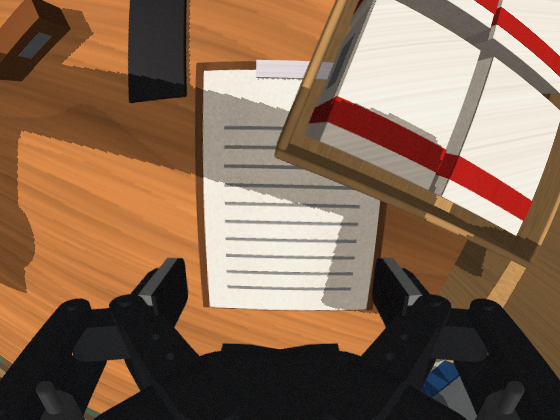

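```bash
python3 -m jog '{"linear":[[19,30,0],[19,30,0],[19,30,0],[19,30,0],[19,30,0],[19,30,0],[19,30,0],[19,30,0],[19,30,0],[19,30,0],[19,30,0],[19,30,0]],"turn":[1,1,1,1,1,1,1,1,1,1,1,1]}' 1; python3 -m jog '{"linear":[[3,3,0],[0,0,0],[0,0,0]],"turn":[1,0,0]}'
python3 - <<'E'
from h import *
import json
s=sense();c=get_calibration("wrist");im=snapshot("wrist");cv2.imwrite("pics/w1.png",cv2.cvtColor(im,cv2.COLOR_RGB2BGR))
c={k:np.array(v).tolist() for k,v in c.items()};json.dump(c,open("w1.json","w"))
print(s["tcp_pos"],s["tool_rot"])
E
```

```text
t: 1.65
tcp_pos: [0.4573, -0.2205, 0.4046]
tool_rot: [0.757, 0.654, -0.0, -0.0]
force: [0.6, 0.8, 0.1]
finger_gap: 1.0
gripper_force: 0.0
t: 2.02
tcp_pos: [0.4596, -0.2188, 0.4046]
tool_rot: [0.729, 0.684, -0.0, -0.0]
force: [-0.6, 0.1, -0.3]
finger_gap: 0.998
gripper_force: 0.0
[ 0.45964957 -0.21884287  0.40460132] [ 7.29079198e-01  6.84429323e-01 -1.02697126e-04 -1.22597399e-04]
```

View pics/w1.png

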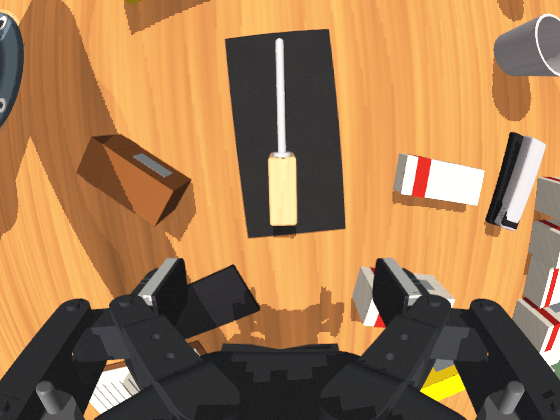

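Wrist: hook with block top (270–297, 155–223), shank end (279,40); mat corners (226,38),(328,30),(345,228),(248,238).

Run:
```python
from h import *
import json
c=json.load(open("w1.json"));c["fish"]=1;s=sense()
h=fit([(c,[(271,223),(297,224),(280,155),(279,40)],[(-35,14,61),(-35,-14,61),(35,0,61),(154,0,57)])],[.46,-.217,1.51],"hook")
m=fit([(c,[(226,38),(328,30),(345,228),(248,238)],[(120,60,1),(120,-60,1),(-120,-60,1),(-120,60,1)])],[.47,-.16,1.6],"mat")
x,y=s["tool_rot"][:2]
ey=np.arctan2(y*y-x*x,2*x*y);print("ey",ey,"want",h[2]-np.pi/2,"turn units",np.degrees(h[2]-np.pi/2-ey)/5,"shift",(h[:2]-s["tcp_pos"][:2])*1000)
```

```text
hook [ 0.4638 -0.2158  1.5334] res [-1.5, 2.0, 0.3, 0.3, 1.7, 0.0, -0.4, -4.8]
mat [ 0.4733 -0.1619  1.6058] res [-0.9, 0.4, 1.2, -1.2, 0.3, 0.6, -0.4, -0.0]
ey -0.06328957213512768 want -0.03742329408046552 turn units 0.2964057128488006 shift [4.25707034 3.19856152]
```

```bash
python3 -m jog '{"linear":[[4,3,-35],[0,0,-35],[0,0,-35],[0,0,-35],[0,0,-35],[0,0,-25],[0,0,-15],[0,0,0]],"turn":[0.2,0,0,0,0,0,0,0]}' 1; python3 -m jog '{"linear":[[0,0,0],[0,0,0],[0,0,0],[0,0,0],[0,0,0],[0,0,0],[0,0,0]],"turn":[0,0,0,0,0,0,0]}' 0 70;python3 -m jog '{"linear":[[0,0,10],[0,0,15],[0,0,0]],"turn":[0,0,0]}'
```

```text
t: 3.08
tcp_pos: [0.4636, -0.2159, 0.189]
tool_rot: [0.723, 0.691, -0.0, -0.001]
force: [-0.4, 0.2, 0.6]
finger_gap: 0.998
gripper_force: 0.0
t: 3.95
tcp_pos: [0.464, -0.2156, 0.1906]
tool_rot: [0.722, 0.691, 0.0, 0.001]
force: [-0.5, 0.9, 6.0]
finger_gap: 0.32
gripper_force: 69.6
t: 4.32
tcp_pos: [0.4642, -0.2158, 0.2161]
tool_rot: [0.723, 0.691, 0.0, 0.001]
force: [-0.1, 0.3, -2.6]
finger_gap: 0.321
gripper_force: 69.0
```

```bash
python3 -m jog '{"linear":[[10,21,17],[10,21,17],[10,21,17],[10,21,17],[10,21,17],[10,21,17],[10,21,17],[10,21,17],[0,0,0],[0,0,0]],"turn":[0.25,0.25,0.25,0.25,0.25,0.25,0.25,0.25,0,0]}'
python3 - <<'E'
from h import *
import json
s=sense();c=get_calibration("wrist");im=snapshot("wrist");cv2.imwrite("pics/w2.png",cv2.cvtColor(im,cv2.COLOR_RGB2BGR))
cv2.imwrite("pics/w2c.png",cv2.resize(cv2.cvtColor(im,cv2.COLOR_RGB2BGR)[:250,100:460],(800,556),interpolation=cv2.INTER_CUBIC))
c={k:np.array(v).tolist() for k,v in c.items()};json.dump(c,open("w2.json","w"))
print(s["tcp_pos"],s["tool_rot"])
E
```

```text
t: 5.58
tcp_pos: [0.5432, -0.0477, 0.3501]
tool_rot: [0.659, 0.752, -0.001, -0.001]
force: [-0.7, 0.1, -3.1]
finger_gap: 0.318
gripper_force: 69.2
[ 0.54315643 -0.04765826  0.35010511] [ 6.59470058e-01  7.51730312e-01 -5.59513068e-04 -6.83591610e-04]
```

View pics/w2c.png

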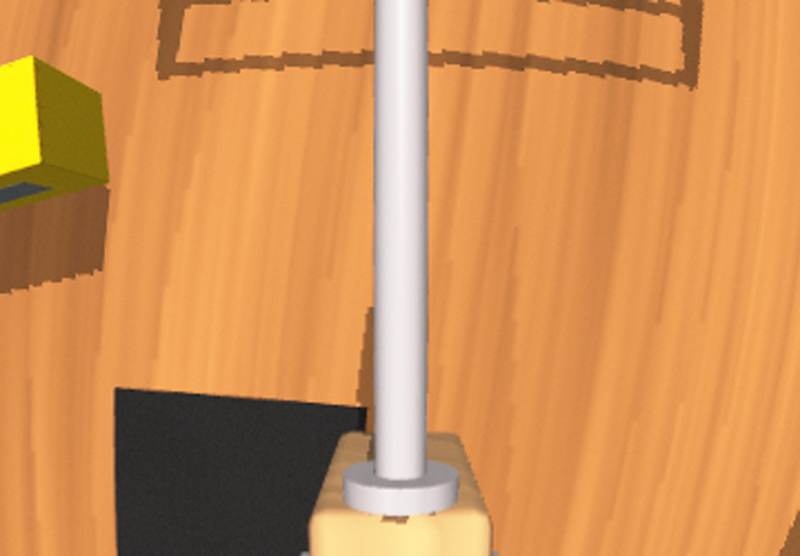

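```bash
python3 -m jog '{"linear":[[2,10,-27],[2,10,-26],[2,10,-26],[2,10,-26],[2,20,0],[0,25,0],[0,25,0],[0,25,0],[0,20,0],[0,9,0],[0,0,0],[0,0,0]],"turn":[0,0,0,0,0,0,0,0,0,0,0,0]}'
python3 - <<'E'
from h import *
R=[]
for n,(x,y) in {"scene":(320,100),"side":(190,240)}.items():
    im=cv2.cvtColor(snapshot(n),cv2.COLOR_RGB2BGR);R.append(cv2.resize(im[y:y+180,x:x+180],(400,400),interpolation=cv2.INTER_CUBIC))
cv2.imwrite("pics/c3.png",np.hstack(R))
E
```

```text
t: 7.12
tcp_pos: [0.5539, 0.1159, 0.2457]
tool_rot: [0.66, 0.752, -0.0, 0.0]
force: [0.8, -0.5, -3.5]
finger_gap: 0.321
gripper_force: 69.2
```

View pics/c3.png

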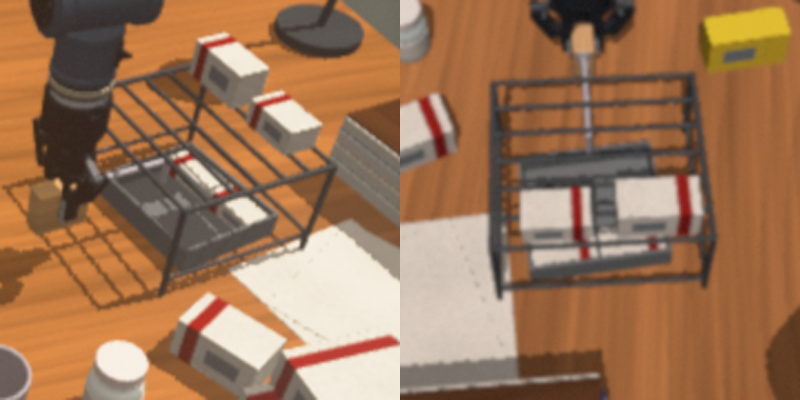

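Run:
```python
from h import *
D=get_calibration("side");S=get_calibration("scene");f=lambda p:((proj(D,p)-[190,240])*400/180+[400,0]).round(0).tolist()
g=lambda p:((proj(S,p)-[320,100])*400/180).round(0).tolist()
tip=[.534,.265]
print("tip",f(tip+[.055]),"shank end",f(tip+[.107]),"scene",g(tip+[.055]),g(tip+[.107]))
t=[.524,.3126,.1947];P=place(t,[(85,-75,36),(-85,-75,36),(0,-71,36),(0,-71,4),(85,-75,0),(85,75,36),(-85,-75,0)])
print("rim",f(P));print(g(P))
# refit tray from this view
u=lambda pts:[(190+(a-400)/2.2222,240+b/2.2222) for a,b in pts];v=lambda pts:[(320+a/2.2222,100+b/2.2222) for a,b in pts]
fit([(D,u([(520,163),(650,143),(531,275),(670,262)]),[(85,-75,36),(-85,-75,36),(85,75,0),(-85,75,0)]),
 (S,v([(178,240),(274,217),(182,265)]),[(85,-75,36),(85,75,36),(85,-75,0)])],t,"tray")
```

```text
tip [[589.0, 158.0]] shank end [[589.0, 137.0]] scene [[160.0, 190.0]] [[168.0, 158.0]]
rim [[520.0, 154.0], [653.0, 140.0], [587.0, 150.0], [587.0, 162.0], [521.0, 168.0], [530.0, 268.0], [652.0, 154.0]]
[[183.0, 249.0], [101.0, 169.0], [142.0, 206.0], [138.0, 225.0], [176.0, 270.0], [276.0, 213.0], [96.0, 190.0]]
tray [0.5241 0.3122 0.1865] res [0.1, -4.2, 1.7, -1.3, -0.2, 2.0, 0.4, 0.9, 1.6, 4.0, 0.9, -1.7, -2.9, 2.2]
```

```bash
python3 -m jog '{"linear":[[-1.5,12,0],[0,0,0],[0,0,-12],[0,0,-12],[0,0,-12],[0,0,-10],[0,0,0],[0,0,0]],"turn":[0,0,0,0,0,0,0,0]}'
python3 - <<'E'
from h import *
R=[]
for n,(x,y) in {"scene":(320,100),"side":(190,240)}.items():
    im=cv2.cvtColor(snapshot(n),cv2.COLOR_RGB2BGR);R.append(cv2.resize(im[y:y+180,x:x+180],(400,400),interpolation=cv2.INTER_CUBIC))
cv2.imwrite("pics/c4.png",np.hstack(R))
E
```

```text
t: 8.22
tcp_pos: [0.5525, 0.1284, 0.1997]
tool_rot: [0.66, 0.752, 0.0, 0.0]
force: [0.5, -0.6, -2.5]
finger_gap: 0.322
gripper_force: 69.2
```

```bash
python3 -m jog '{"linear":[[0.7,-5,0],[0.7,-5,0],[0.7,-5,0],[0.7,-5,0],[0.7,-5,0],[0.7,-5,0],[0.7,-5,0],[0.7,-5,0]],"turn":[0,0,0,0,0,0,0,0]}'
```

```text
t: 9.32
tcp_pos: [0.5578, 0.0883, 0.1996]
tool_rot: [0.66, 0.752, -0.0, -0.0]
force: [0.3, 2.0, -3.2]
finger_gap: 0.322
gripper_force: 69.2
```

```bash
python3 -m jog '{"linear":[[1,-8,0],[1.6,-12,0],[2,-16,0],[2,-16,0],[2,-16,0],[2,-16,0],[2,-16,0],[2,-16,0],[2,-16,0],[2,-16,0],[2,-16,0],[2,-16,0]],"turn":[0,0,0,0,0,0,0,0,0,0,0,0]}'
python3 -m jog '{"linear":[[2,-14,0],[1.5,-10,0],[1,-8,0],[1,-6,0],[0,0,0]],"turn":[0,0,0,0,0]}'
python3 - <<'E'
from h import *
R=[]
for n,(x,y) in {"scene":(220,100),"side":(190,160)}.items():
    im=cv2.cvtColor(snapshot(n),cv2.COLOR_RGB2BGR);R.append(cv2.resize(im[y:y+240,x:x+160],(400,600),interpolation=cv2.INTER_CUBIC) if n=="side" else cv2.resize(im[y:y+240,x:x+280],(400,343)))
R[0]=cv2.copyMakeBorder(R[0],0,257,0,0,cv2.BORDER_CONSTANT)
cv2.imwrite("pics/c5.png",np.hstack(R))
E
```

```text
t: 10.82
tcp_pos: [0.5806, -0.0926, 0.1997]
tool_rot: [0.66, 0.752, -0.0, -0.0]
force: [-0.5, 1.7, -2.9]
finger_gap: 0.317
gripper_force: 69.2
t: 11.45
tcp_pos: [0.5863, -0.1301, 0.1998]
tool_rot: [0.66, 0.752, -0.0, 0.001]
force: [-1.3, 0.1, -2.2]
finger_gap: 0.316
gripper_force: 69.2
```

View pics/c5.png

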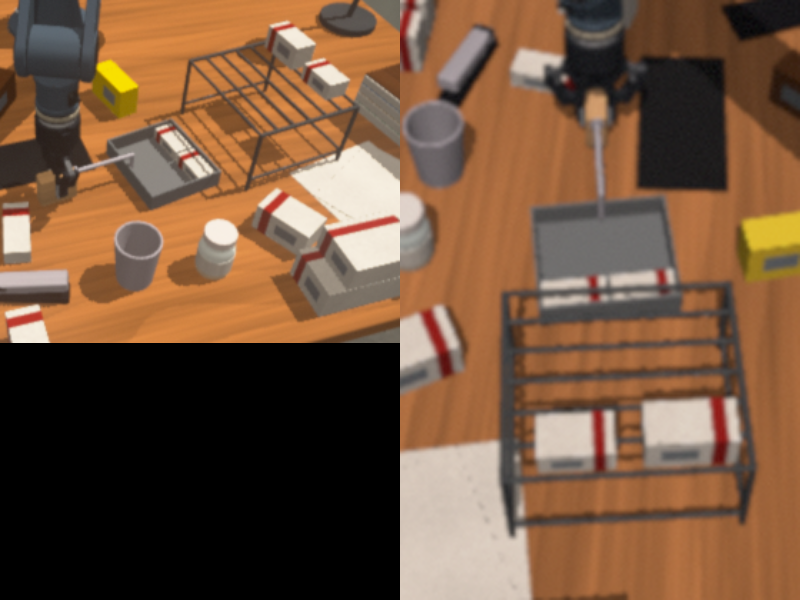

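Tray is drawn out in front of the rack, near rim at side crop (533,207)–(668,198); now measuring its clearance.

Run:
```python
from h import *
import json
D=get_calibration("side");S=get_calibration("scene")
u=lambda pts:[(190+(a-400)/2.5,160+b/2.5) for a,b in pts];v=lambda pts:[(220+a/1.42857,100+b/1.42857) for a,b in pts]
t=fit([(D,u([(533,207),(668,198),(543,320),(682,307)]),[(85,-75,36),(-85,-75,36),(85,75,0),(-85,75,0)]),
 (S,v([(107,147),(153,206),(218,172),(218,184)]),[(-85,-75,36),(85,-75,0),(85,75,36),(85,75,0)])],[.56,.08,.13],"tray")
P=place(t,[(85,75,0),(-85,75,0),(0,-71,0)]);r=[.5203,.3063,.1294]
d=P[:,:2]-r[:2];print("y in rack frame of far corners (front -.110):",(-np.sin(r[2])*d[:,0]+np.cos(r[2])*d[:,1]).round(4),"near wall",P[2])
c=json.load(open("w1.json"));c["fish"]=1
fit([(c,[(394,190),(402,154),(484,169),(477,206)],[(-55,-22.5,0),(-55,22.5,30),(55,22.5,30),(55,-22.5,0)])],[.65,-.2,0],"flat")
```

```text
tray [0.5564 0.0818 0.1828] res [-0.8, -0.3, -0.6, -1.5, -0.8, 2.0, 0.2, 1.8, -0.8, -6.4, -2.6, 2.1, 1.7, -1.6, -0.5, -0.5]
y in rack frame of far corners (front -.110): [-0.1478 -0.1569 -0.2981] near wall [0.56927543 0.01202536 0.        ]
flat [ 0.6561 -0.221  -0.16  ] res [-1.3, -0.3, 5.5, 1.8, 0.8, 0.3, -10.9, -6.8]
```

```bash
python3 -m jog '{"linear":[[-1,8,0],[0,0,15],[0,0,30],[0,0,25],[-20,-14,0],[-20,-16,0],[-20,-16,0],[-20,-16,0],[-20,-16,0],[-21,-16,0],[0,0,0],[0,0,0]],"turn":[0,0,0,0,-0.35,-0.35,-0.35,-0.35,-0.3,-0.3,0,0]}'
python3 -m jog '{"linear":[[0,0,-25],[0,0,-25],[0,0,-14],[0,0,-7],[0,0,-4],[0,0,0],[0,0,0]],"turn":[0,0,0,0,0,0,0]}'
```

```text
t: 13.05
tcp_pos: [0.4646, -0.2155, 0.2705]
tool_rot: [0.722, 0.691, 0.0, 0.001]
force: [-0.1, -0.2, -3.1]
finger_gap: 0.318
gripper_force: 69.5
t: 13.92
tcp_pos: [0.4642, -0.2157, 0.1952]
tool_rot: [0.723, 0.691, 0.0, 0.001]
force: [0.4, 0.7, -2.1]
finger_gap: 0.319
gripper_force: 69.5
```

```bash
python3 -m jog '{"linear":[[0,0,-2],[0,0,-1.5],[0,0,0],[0,0,0]],"turn":[0,0,0,0]}'; python3 -m jog '{"linear":[[0,0,-1],[0,0,0],[0,0,0]],"turn":[0,0,0]}'
```

```text
t: 14.42
tcp_pos: [0.464, -0.2156, 0.1912]
tool_rot: [0.723, 0.691, -0.0, -0.0]
force: [0.5, 0.2, -3.0]
finger_gap: 0.317
gripper_force: 69.5
t: 14.8
tcp_pos: [0.464, -0.2156, 0.1906]
tool_rot: [0.723, 0.691, 0.0, 0.0]
force: [-0.7, 1.0, 4.1]
finger_gap: 0.319
gripper_force: 70.0
```

```bash
python3 -m jog '{"linear":[[0,0,0],[0,0,0],[0,0,0],[0,0,0],[0,0,0]],"turn":[0,0,0,0,0]}' 0.85; python3 -m jog '{"linear":[[0,0,20],[0,0,45],[0,0,50],[0,0,50],[10,-30,45],[25,-50,0],[30,-50,0],[35,-50,0],[36,-44,0],[0,0,0],[0,0,0]],"turn":[0,0,0,0,0,0,0,0,0,0,0]}' 1
python3 - <<'E'
from h import *
import json
s=sense();c=get_calibration("wrist");im=snapshot("wrist")
c={k:np.array(v).tolist() for k,v in c.items()};json.dump(c,open("w3.json","w"))
a=cv2.cvtColor(im,cv2.COLOR_RGB2BGR)
b=cv2.cvtColor(snapshot("side"),cv2.COLOR_RGB2BGR);d=cv2.cvtColor(snapshot("scene"),cv2.COLOR_RGB2BGR)
cv2.imwrite("pics/c6s.png",b);cv2.imwrite("pics/c6d.png",d)
r=np.vstack([cv2.resize(b[130:310,220:400],(240,240),interpolation=cv2.INTER_CUBIC),cv2.resize(d[100:280,180:360],(240,180),interpolation=cv2.INTER_CUBIC)])
cv2.imwrite("pics/c6.png",np.hstack([a,r]))
print(s["tcp_pos"],s["tool_rot"])
E
```

```text
t: 15.42
tcp_pos: [0.464, -0.2156, 0.1902]
tool_rot: [0.723, 0.691, -0.0, -0.0]
force: [0.4, -0.1, 0.0]
finger_gap: 0.852
gripper_force: 0.0
t: 16.8
tcp_pos: [0.5995, -0.439, 0.399]
tool_rot: [0.723, 0.691, 0.0, -0.002]
force: [-0.1, 0.6, -0.4]
finger_gap: 1.003
gripper_force: 0.0
[ 0.59952736 -0.43902953  0.39903188] [ 7.22547319e-01  6.91319607e-01  5.62057387e-05 -1.60288835e-03]
```

View pics/c6.png

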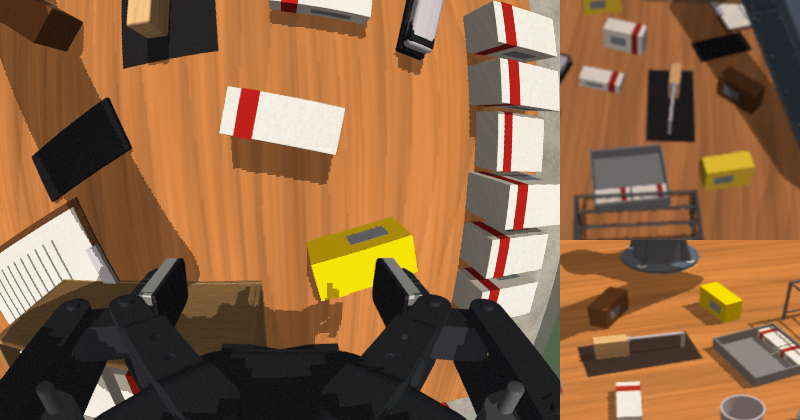

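Hook stands on the mat, tray clear of the rack; the tall carton's top corners in the wrist view are (227,87),(345,107),(336,155),(220,134).

Run:
```python
from h import *
import json
c=json.load(open("w3.json"));c["fish"]=1;s=sense()
p=fit([(c,[(227,87),(345,107),(336,155),(220,136)],[(-55,22.5,70),(55,22.5,70),(55,-22.5,70),(-55,-22.5,70)])],[.605,-.369,-.28],"tall")
x,y=s["tool_rot"][:2];ey=np.arctan2(y*y-x*x,2*x*y)
print("turn",np.degrees(p[2]+np.pi/2-ey)/5,"shift",(p[:2]-s["tcp_pos"][:2])*1000,"q",s["q"])
# tray refit: crop scale side 240/180, scene 240/180 x, 1.0 y
D=get_calibration("side");S=get_calibration("scene")
u=lambda P:[(220+(a-560)*.75,130+b*.75) for a,b in P]
t=fit([(D,u([(591,153),(663,147),(669,204),(595,211)]),[(85,-75,36),(-85,-75,36),(-85,75,0),(85,75,0)])],[.556,.082,.18],"tray")
```

```text
tall [ 0.6055 -0.3669 -0.2091] res [-0.3, 0.5, 0.4, 0.4, 0.7, -0.2, -0.8, -0.6]
turn 16.100729778907755 shift [ 6.01067167 71.37814616] q [-7.81364699e-01  7.00058413e-01  1.09972872e+00  5.98876570e-05
  1.34288291e+00 -7.37982999e-01]
tray [0.5563 0.0817 0.1634] res [-0.3, -2.8, -0.1, -2.2, 0.9, 2.1, -0.4, 1.3]
```

```bash
python3 -m jog '{"linear":[[0.5,6,0],[0.5,6,0],[0.5,6,0],[0.5,6,0],[0.5,6,0],[0.5,6,0],[0.5,6,0],[0.5,6,0],[0.5,6,0],[0.5,6,0],[0.5,6,0],[0.5,5.4,0]],"turn":[1,1,1,1,1,1,1,1,1,1,1,1]}' 1; python3 -m jog '{"linear":[[0,0,0],[0,0,0],[0,0,0],[0,0,0],[0,0,-40],[0,0,-40],[0,0,-40],[0,0,-35],[0,0,-25],[0,0,-15],[0,0,0],[0,0,0]],"turn":[1,1,1,1,0.1,0,0,0,0,0,0,0]}'
```

```text
t: 18.45
tcp_pos: [0.6055, -0.3668, 0.4012]
tool_rot: [0.278, 0.96, -0.0, 0.0]
force: [0.3, -0.1, -0.4]
finger_gap: 0.997
gripper_force: 0.0
t: 19.95
tcp_pos: [0.6065, -0.3684, 0.2068]
tool_rot: [0.105, 0.995, -0.001, 0.001]
force: [0.5, 1.0, -0.2]
finger_gap: 0.995
gripper_force: 0.0
```

Run:
```python
from h import *
s=sense();x,y=s["tool_rot"][:2];print(np.array([.6055,-.3669])-s["tcp_pos"][:2],np.degrees(-.2091+np.pi/2-np.arctan2(y*y-x*x,2*x*y)))
```

```text
[-0.00095327  0.00149891] 0.0395217012210245
```

```bash
python3 -m jog '{"linear":[[0,1.5,-2],[0,0,0],[0,0,0],[0,0,0],[0,0,0],[0,0,0],[0,0,0],[0,0,0]],"turn":[0,0,0,0,0,0,0,0]}' 0 35;python3 -m jog '{"linear":[[0,0,8],[0,0,12],[0,0,0],[0,0,0]],"turn":[0,0,0,0]}'
```

```text
t: 20.95
tcp_pos: [0.6063, -0.3669, 0.2039]
tool_rot: [0.105, 0.994, -0.0, 0.0]
force: [0.1, 0.8, 5.8]
finger_gap: 0.522
gripper_force: 36.9
t: 21.45
tcp_pos: [0.6059, -0.3666, 0.2232]
tool_rot: [0.105, 0.994, 0.0, -0.0]
force: [-0.5, -0.1, -1.3]
finger_gap: 0.523
gripper_force: 36.4
```

```bash
python3 -m jog '{"linear":[[0,0,30],[0,0,40],[0,0,35],[-4,20,0],[-5,40,0],[-5,50,0],[-5,50,0],[-5,50,0],[-5,50,0],[-5,50,0],[-5,50,0],[-4,40,0]],"turn":[0,0,0,0.5,0.5,0.5,0.5,0.5,0.5,0.5,0.5,0.34]}'; python3 -m jog '{"linear":[[-4,24,0],[0,6,0],[0,0,0],[0,0,0]],"turn":[0,0,0,0]}'
```

```text
t: 22.95
tcp_pos: [0.5624, 0.0353, 0.328]
tool_rot: [-0.085, 0.996, 0.0, -0.0]
force: [0.4, -0.4, -1.5]
finger_gap: 0.519
gripper_force: 36.4
t: 23.45
tcp_pos: [0.5594, 0.0622, 0.3282]
tool_rot: [-0.084, 0.996, -0.0, 0.0]
force: [0.1, 0.8, -1.4]
finger_gap: 0.522
gripper_force: 36.4
```

Run:
```python
from h import *
s=sense();x,y=s["tool_rot"][:2];print((np.array([.5593,.0628])-s["tcp_pos"][:2])*1000,s["tcp_pos"][2],np.degrees(.17+np.pi/2-np.arctan2(y*y-x*x,2*x*y))/5,s["finger_gap"],s["gripper_force"])
```

```text
[-0.10088433  0.58435869] 0.3281673219013711 0.027518463027484546 0.5224250818268756 36.357715129852295
```

Lower to just above the floor (contact expected at about 0.208).

```bash
python3 -m jog '{"linear":[[0,0,-30],[0,0,-30],[0,0,-25],[0,0,-15],[0,0,-10],[0,0,-5],[0,0,0],[0,0,0]],"turn":[0,0,0,0,0,0,0,0]}'; python3 -m jog '{"linear":[[0,0,-2],[0,0,-1],[0,0,-1],[0,0,0],[0,0,0]],"turn":[0,0,0,0,0]}'
```

```text
t: 24.45
tcp_pos: [0.5593, 0.0634, 0.2139]
tool_rot: [-0.084, 0.996, -0.0, 0.001]
force: [0.5, -0.3, -1.3]
finger_gap: 0.527
gripper_force: 36.4
t: 25.08
tcp_pos: [0.559, 0.0633, 0.2092]
tool_rot: [-0.084, 0.996, -0.0, -0.0]
force: [0.5, -0.0, -2.7]
finger_gap: 0.526
gripper_force: 36.4
```

```bash
python3 -m jog '{"linear":[[0,0,-1],[0,0,0],[0,0,0]],"turn":[0,0,0]}'; python3 -m jog '{"linear":[[0,0,-0.5],[0,0,-0.5],[0,0,0],[0,0,0]],"turn":[0,0,0,0]}'
```

```text
t: 25.45
tcp_pos: [0.559, 0.0633, 0.2082]
tool_rot: [-0.084, 0.996, -0.0, -0.0]
force: [-0.5, -0.8, -1.0]
finger_gap: 0.527
gripper_force: 36.4
t: 25.95
tcp_pos: [0.559, 0.0633, 0.2079]
tool_rot: [-0.084, 0.996, -0.0, 0.0]
force: [-1.2, -0.4, 6.1]
finger_gap: 0.526
gripper_force: 37.0
```

```bash
python3 -m jog '{"linear":[[0,0,0],[0,0,0],[0,0,0],[0,0,0],[0,0,0]],"turn":[0,0,0,0,0]}' 0.72; python3 -m jog '{"linear":[[0,0,10],[0,0,25],[0,0,40],[0,0,50],[0,0,50],[-30,-40,20],[-30,-50,0],[-20,-50,0],[0,-50,0],[0,0,0],[0,0,0]],"turn":[0,0,0,0,0,0,0,0,0,0,0]}'
python3 - <<'E'
from h import *
R=[]
for n,(x,y) in {"scene":(150,90),"side":(180,120)}.items():
    im=cv2.cvtColor(snapshot(n),cv2.COLOR_RGB2BGR);R.append(cv2.resize(im[y:y+240,x:x+ 160*1 if n=="side" else x+240],(400,600) if n=="side" else (400,400),interpolation=cv2.INTER_CUBIC))
R[0]=cv2.copyMakeBorder(R[0],0,200,0,0,cv2.BORDER_CONSTANT)
cv2.imwrite("pics/c7.png",np.hstack(R))
E
```

```text
t: 26.58
tcp_pos: [0.559, 0.0633, 0.2071]
tool_rot: [-0.084, 0.996, -0.0, -0.0]
force: [-0.5, -0.3, -1.1]
finger_gap: 0.72
gripper_force: 0.0
t: 27.95
tcp_pos: [0.4787, -0.1265, 0.4025]
tool_rot: [-0.084, 0.996, 0.0, 0.0]
force: [-0.7, 0.2, 0.0]
finger_gap: 0.718
gripper_force: 0.0
```

View pics/c7.png

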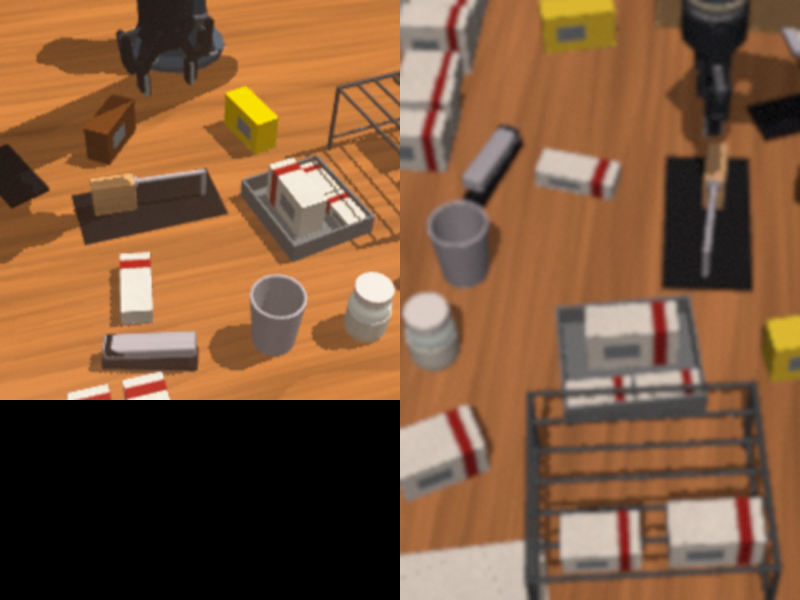

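The carton stands upright in the tray's empty part (scene crop (300,205)), the tray is clear of the rack, the hook stands on its mat, and the bystanders are undisturbed.

```bash
python3 -c "
from station import *
print(sign_off())"
```

```text
the job is handed in; nothing more can be done
None
```

The job is handed in at about 28 s: the hook dragged the tray about 38 mm clear of the rack, the hook is back upright on its mat, and the tall carton stands upright on the tray floor in front of the flat cartons.

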